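# Reseal the cover of a watch tester

## Task

Start the reseal cycle on the watch tester by pressing its keys fully, one at a time and letting each spring back: first the round key, then the square key, then the long one. Then, with the cover still raised, turn the quarter-turn fastener until its slot lines up with the two index marks on the cover, and after that push the cover down flat against its frame with the gripper and hold it there: finish while still holding it pressed, the slot still in line. Leave the screwdriver stand, the loupe and the movement holder where they are.

Things in the scene. Friction and masses are not known exactly. Their poses are not given: they have to be found in the camera images.
- tester: grey bench tester for watch cases, a fixed box 200 (x) x 320 (y) x 75 mm; origin on the table under its centre, z up. On its flat top: the aluminium cover on the +y side; at y = -105 mm the three keys, in a line along x, 57 mm apart, in an order that changes from run to run
- cover_top (a point): centre of the top face of the aluminium cover, on the fastener's axis; axes parallel to the tester's. A plate 160 (x) x 150 (y) x 6 mm at x = 0, y = +60 mm of the tester; raised, its top is 89 mm above the table. Two black index marks 26 x 4 mm are inlaid along its x axis, 45 mm either side of the fastener's axis. Clear to press on beside the fastener
- cover (a joint): travel of the cover straight down, m: 0 = raised on its springs (8 mm gap), 0.008 = flat against its frame. It starts to move at about 3 N, is fully down at about 9 N there, and springs up when let go. It moves without tilting wherever it is pressed
- fastener_grip (a point): grip point of the steel quarter-turn fastener, on its vertical axis, 26 mm above the cover top and 4 mm below the top of its wing. The wing is an upright bar 40 long x 10 thick, its top 30 mm above the cover, standing on a disc 44 mm across and 4 mm high; a black slot runs along the top of the wing. x = along the wing and slot, z up. It rides on the cover, so pushing it down pushes the cover
- fastener (a joint): angle of the fastener on the cover, rad, counter-clockwise seen from above: 0 = slot in line with the two index marks. Starts between 0.8 and 1.45, so it is turned clockwise; light friction (about 0.06 N m), stays where it is left, stops only at +-1.6, none at 0
- key_round_top (a point): centre of the top face of the round (26 mm across) spring key, 92 mm above the table when up, 11 mm above its 36 x 52 mm black bezel. Same pale plastic as the other two keys; axes parallel to the tester's
- key_square_top (a point): centre of the top face of the square (23 x 23 mm) spring key, 92 mm above the table when up, 11 mm above its 36 x 52 mm black bezel. Same pale plastic as the other two keys; axes parallel to the tester's
- key_long_top (a point): centre of the top face of the long, narrow (11 mm in x, 42 mm in y) spring key, 92 mm above the table when up, 11 mm above its 36 x 52 mm black bezel. Same pale plastic as the other two keys; axes parallel to the tester's
- key_round (a joint): travel of the round key straight down, m: 0 = up, 0.006 = fully pressed; 1.5 N to start, 5 N fully down, springs back
- key_square (a joint): travel of the square key straight down, m: 0 = up, 0.006 = fully pressed; 1.5 N to start, 5 N fully down, springs back
- key_long (a joint): travel of the long key straight down, m: 0 = up, 0.006 = fully pressed; 1.5 N to start, 5 N fully down, springs back
- stand: bystander: round screwdriver stand, 100 mm across, 104 mm high with its drivers, beyond the tester's +y end; origin at its underside
- loupe: bystander: black eye loupe, 36 mm across, 30 mm high, near the tester's -y end; origin at its underside
- holder: bystander: pale wooden movement holder 45 x 65 x 16 mm with a brass watch movement on it (21 mm high), near the tester's -y end; origin at its underside

How it is judged:
By the outcome, as a careful person would: the job done as asked, in the order asked, and still so for the second after the job is handed in, while the arm keeps its last pose, push and grip.
It also fails if it takes over 54 s, if anything falls off the work surface, if the arm or the gripper's body presses on something with over 40 N, if the wrist force passes 120 N, or if a joint passes its speed limit or range.

## Robot

A 7-joint arm with a two-finger parallel gripper is mounted at the origin on the work surface. World frame = base frame: x ahead of the robot, y to its left, z up, the work surface at z = 0. Lengths are in m, angles in rad, forces in N, time in s.
With the tool pointing down it reaches from about 0.425 to 0.95 m from the base axis. Payload 16.7 kg.
Tool frame: the origin (TCP) lies between the finger pads; the fingertips stand 22 mm ahead of it and the grasp point (between the pads) lies 3 mm ahead of it; z points along the fingers, y is the line along which they close (so a half turn about z gives the same grasp; the last joint's range is limited). The gripper opens to 94 mm and grips with 3 to 60 N. Pads are 16 mm wide; open, the fingers measure 119 mm over their backs; the gripper's body (75 mm by 177 mm) begins 78 mm behind the grasp point.
Start: joints at [1.192, 0.426, 0.074, 1.606, -0.034, 1.111, -0.067], TCP at [0.153, -0.657, 0.227] pointing down, gripper open.
Joint ranges: [-2.85, 2.85], [-0.5, 2.14], [-1.23, 1.37], [0.21, 2.46], [-1.02, 4.16], [0.16, 2.05], [-2.73, 2.73]. Speed limits (rad/s): [1.89, 1.89, 2.39, 2.39, 3.01, 3.01, 3.01].

## Interface

Orientations are given as a rotation vector (axis times angle).
In Python, from station import robot gives the robot as it stands.
- The arm moves only by the shell command python3 -m jog 'ROWS' [FORCE]. ROWS is JSON, a list of rows, each a list of 7 numbers: the closure, from 0 (fully open) to 1 (shut), then the shift along the tool's x, y, z in mm, then the turn, a rotation vector about the tool's x, y, z in degrees. A call has 1 to 20 rows; each row shifts and turns the commanded pose from where the row before left it, along the tool's axes as they then stand; what a row does not reach is not made up. A row lasts 1/8 s, in which the tool goes at most 62.5 mm and 10.7 degrees, less where a joint would pass 70% of its speed; a pose out of reach is approached as far as the arm can. A call with a gripper value outside its range is refused whole. The fingers move at their own pace and stop on an object; FORCE is the grip in N (left out, the last holds). Time passes only in rows, so rows that do not move let the fingers close. It gives the time, the measured TCP pose, the force, the opening and the grip force at its end, in the units of the state.
- robot.read_state(): the state, without advancing time (a new reading comes with each control period).
- robot.read_camera(name): name is "side" or "top" or "wrist"; returns a dict with "frame" (384x512x3 uint8, blue, green, red), "camera_matrix" (3x3 intrinsics, pixels), "origin" and "orientation" of the camera in the world; the wrist camera has in their place "mount" (4x4, takes a point from camera to tool coordinates, whose origin is the TCP and whose axes are the flange's). Camera axes: x right, y up, looking along -z (the intrinsics and any distortion apply to the point x, -y, -z); pixel columns grow to the right and rows downward; lengths in m; the calibration is good to about 2 mm. A picture is of the moment at which its call begins: read the wrist's pose just before it. There is no depth.
- robot.sign_off(): hands the job in; it is judged then, once.
The state is a dict: "clock": time; "joint_positions": joint angles; "qd": joint speeds; "tau": joint torques, N m; "tool_pos": TCP position; "orientation": TCP orientation; "force": force on the tool from outside, world axes, zero at the start; "moment": the same for the moment, N m; "gripper_width": finger opening in m; "grip_force": force on a finger pad.
Only numpy, scipy, OpenCV 4.12 (cv2) and the standard library are available. Lean on these libraries where they do the work, as an engineer would, in place of code of your own. Each camera call takes 0.05 s, during which the arm holds its last target. There are 200 camera calls.

## Working session

There is one attempt and no reset: what is moved stays moved. The work goes in short steps, Python scripts to look and compute and a shell command to move; the robot and the scene stay as the last step left them, time stands still between calls to the robot, and variables do not carry over. Pictures are saved under pics/ and viewed, at most 10 in all, crops included, and the job is handed in when it is done.

```bash
mkdir -p pics; ls; python3 - <<'E'
from station import robot
import cv2,numpy as np
s=robot.read_state()
for k,v in s.items(): print(k,np.round(v,4))
for n in("top","side"):
    c=robot.read_camera(n); cv2.imwrite(f"pics/{n}0.png",c["frame"])
    np.savez(f"{n}.npz",**{k:v for k,v in c.items()})
    print({k:(np.round(v,4).tolist() if k!="frame" else 0) for k,v in c.items()})
E
```

```text
pics
clock 0.0
joint_positions [ 1.1925  0.4267  0.0738  1.6066 -0.0341  1.1108 -0.0671]
qd [-0.0022  0.0015  0.0014  0.0006 -0.      0.001   0.0011]
tau [-1.00000e-03 -9.35823e+01  3.66630e+00 -4.54184e+01 -4.89000e-02
  2.06000e-02  1.00000e-04]
tool_pos [ 0.153  -0.657   0.2268]
orientation [-3.1198e+00 -3.5840e-01  3.0000e-04]
force [-0.3797  0.2274  0.073 ]
moment [ 0.0275 -0.0215 -0.0264]
grip_force 0.0
gripper_width 0.0942
{'frame': 0, 'camera_matrix': [[363.4144, 0.0, 261.1637], [0.0, 363.4144, 189.977], [0.0, 0.0, 1.0]], 'origin': [0.3984, 0.0449, 0.9145], 'orientation': [0.1809, -0.1842, -1.6191]}
{'frame': 0, 'camera_matrix': [[449.7767, 0.0, 249.5041], [0.0, 449.7767, 191.1153], [0.0, 0.0, 1.0]], 'origin': [0.1641, -0.6197, 0.8052], 'orientation': [0.8055, -0.2419, -0.5516]}
```

```bash
python3 - <<'E'
import cv2
a=cv2.imread("pics/top0.png"); cv2.imwrite("pics/top0b.png",cv2.resize(a,(768,576),interpolation=cv2.INTER_CUBIC))
a=cv2.imread("pics/side0.png"); cv2.imwrite("pics/side0b.png",cv2.resize(a,(768,576),interpolation=cv2.INTER_CUBIC))
E
```

```text
(no output)
```

View pics/top0b.png

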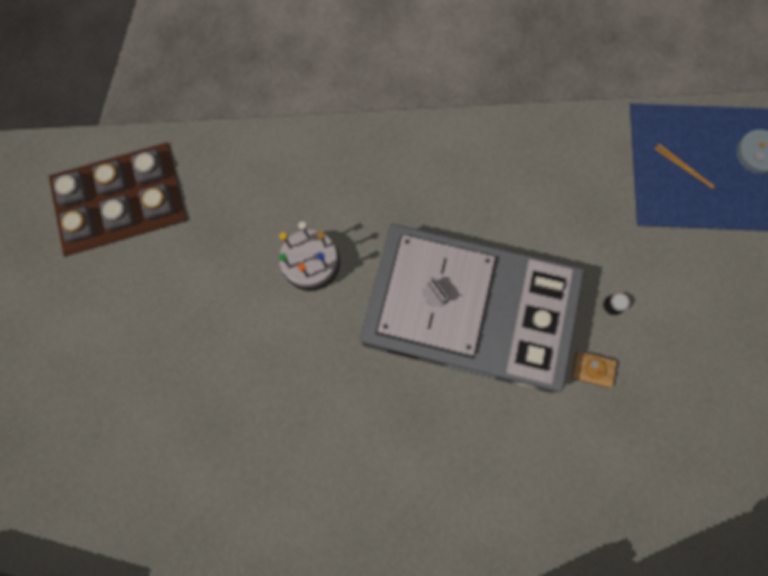

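View pics/side0b.png

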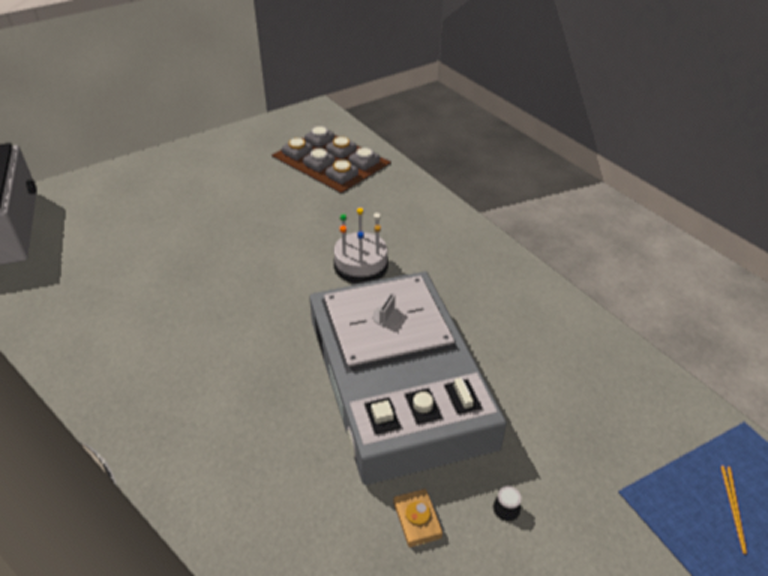

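```bash
cat > h.py <<'E'
import numpy as np,cv2
from scipy.spatial.transform import Rotation as R
from scipy.optimize import least_squares
def cam(n):
    c=np.load(n+".npz"); return c["camera_matrix"],c["origin"],R.from_rotvec(c["orientation"]).as_matrix()
def proj(c,P):
    K,o,M=c; q=(np.atleast_2d(P)-o)@M*[1,-1,-1]; u=q@K.T; return u[:,:2]/u[:,2:]
def ray(c,uv,z):
    K,o,M=c; d=M@(np.linalg.inv(K)@[uv[0],uv[1],1]*[1,-1,-1]); return o+d*(z-o[2])/d[2]
E
python3 - <<'E'
from h import *
loc=np.array([[-57,-105,92],[0,-105,92],[57,-105,92],[45,60,89],[-45,60,89]])/1000
px={"top":[(535,355),(541,319),(549,284),(444,266),(431,321)],"side":[(382,411),(423,402),(463,394),(415,310),(358,323)]}
def W(p): return R.from_euler('z',p[2]).apply(loc)+[p[0],p[1],0]
def f(p,ns): return np.concatenate([(proj(cam(n),W(p))-np.array(px[n])/1.5+.17).ravel() for n in ns])
for ns in(["top"],["side"],["top","side"]):
    r=least_squares(f,[.5,-.1,0],args=(ns,)); print(ns,r.x,np.round(r.fun,1))
p=r.x; print(np.round(W(p),4)); np.save("p.npy",p)
g=R.from_euler('z',p[2]).apply([0,.06,.119])+[p[0],p[1],0]; print(g)
for n in("top","side"):
    a=cv2.imread(f"pics/{n}0.png"); u,v=proj(cam(n),g)[0]; print(n,u,v)
    x,y=int(u)-25,int(v)-20
    np.set_printoptions(suppress=True); print(x,y); cv2.imwrite(f"pics/{n}c.png",cv2.resize(a[y:y+40,x:x+50],None,fx=10,fy=10,interpolation=cv2.INTER_CUBIC))
a=np.hstack([cv2.imread(f"pics/{n}c.png")[:,50:450] for n in("top","side")]); cv2.imwrite("pics/c.png",a)
E
```

```text
['top'] [ 0.55750968 -0.08813164 -0.30884064] [ 0.   0.2  0.8  0.   0.1 -0.1 -0.3 -0.  -0.7 -0.1]
['side'] [ 0.55552218 -0.0919707  -0.30998518] [-0.4  0.  -0.1 -0.3  0.1 -1.2  0.5  1.4  0.   0.5]
['top', 'side'] [ 0.55679082 -0.08979465 -0.309417  ] [ 0.8  0.5  1.6  0.3  0.9  0.2  0.4  0.2  0.1  0.2 -0.5 -1.  -0.2 -1.4
 -0.  -2.2  0.3  0.6 -0.  -0.3]
[[ 0.4705 -0.1725  0.092 ]
 [ 0.5248 -0.1898  0.092 ]
 [ 0.5791 -0.2072  0.092 ]
 [ 0.6179 -0.0463  0.089 ]
 [ 0.5322 -0.0189  0.089 ]]
[ 0.57506102 -0.03264397  0.119     ]
top 292.8321069907344 192.60278051272573
267 172
side 257.97556440355646 201.32624161657068
232 181
```

View pics/c.png

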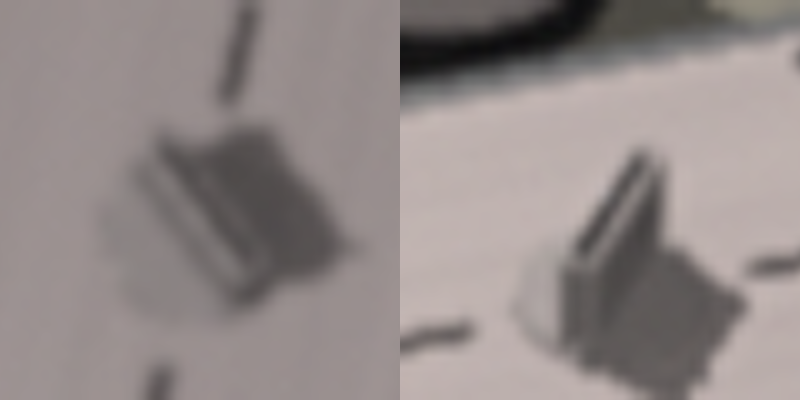

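The crop shows the slot running lower right from the upper left in the top view, from about (155,160) to (245,275), and in the side view from (645,160) to (585,255). The keys, from −x to +x, are square, round, long.

```bash
cat >> h.py <<'E'
def go(t,yaw=None):
    "deltas (mm, deg) in tool axes to world target t and tool-x yaw"
    from station import robot
    s=robot.read_state(); M=R.from_rotvec(s["orientation"]); p=s["tool_pos"]
    x=M.as_matrix()[:,0]; y0=np.arctan2(x[1],x[0]); 
    print("t",s["clock"],"pos",np.round(p,4),"yaw",round(y0,4),"tilt",np.round(M.as_matrix()[:,2],4),"F",np.round(s["force"],1),"w",round(s["gripper_width"],4))
    print("shift now",np.round(M.inv().apply(np.array(t)-p)*1000,1))
    if yaw is not None:
        G=R.from_euler('z',yaw)*R.from_euler('x',np.pi)
        print("turn",np.round((M.inv()*G).as_rotvec(degrees=True),2),"shift after turn",np.round(G.inv().apply(np.array(t)-p)*1000,1))
E
python3 -m jog '[[1,0,0,0,0,0,10.3],[1,0,0,0,0,0,10.3],[1,0,0,0,0,0,10.2],[1,15,-40,4.8,0,0,0],[1,15,-40,4.8,0,0,0],[1,15,-40,4.8,0,0,0],[1,15,-40,4.8,0,0,0],[1,15,-40,4.8,0,0,0],[1,15,-40,4.8,0,0,0],[1,15,-40,4.8,0,0,0],[1,15,-40,4.8,0,0,0],[1,15,-40,4.8,0,0,0],[1,15,-40,4.8,0,0,0],[1,15,-40,4.8,0,0,0],[1,15,-40,4.8,0,0,0],[1,15,-40,4.8,0,0,0],[1,15,-40,4.8,0,0,0],[1,0,0,0,0,0,0]]' 
python3 - <<'E'
from h import *
go([.5248,-.1898,.13],-.309)
t,s=cam("top"),cam("side")
for (c,ps) in((t,[(155,160),(245,275)]),(s,[(645-400,160),(185,255)])):
    o=(272,172) if c is t else (237,181)
    q=[ray(c,(o[0]+u/10,o[1]+v/10),.119) for u,v in ps]; d=q[0]-q[1]; print(np.round(q,4),np.arctan2(d[1],d[0]),np.hypot(*d[:2]),(q[0]+q[1])/2)
from station import robot
c=robot.read_camera("wrist"); cv2.imwrite("pics/w0.png",c["frame"]); print(c["mount"],c["camera_matrix"])
E
```

```text
clock: 2.35
tool_pos: [0.5248, -0.1845, 0.1596]
orientation: [-3.104, 0.476, 0.001]
force: [0.2, 0.4, -0.8]
gripper_width: 0.0003
grip_force: 0.0
t 2.35 pos [ 0.5248 -0.1845  0.1596] yaw -0.304 tilt [-4.0e-04  1.3e-03 -1.0e+00] F [ 0.2  0.4 -0.8] w 0.0003
shift now [ 1.7  5.1 29.6]
turn [-0.06  0.04  0.28] shift after turn [ 1.7  5.1 29.6]
[[ 0.5863 -0.0215  0.119 ]
 [ 0.5588 -0.0396  0.119 ]] 0.5836174693260919 0.032948964454346 [ 0.57258781 -0.03054852  0.119     ]
[[ 0.5895 -0.0255  0.119 ]
 [ 0.5614 -0.0431  0.119 ]] 0.5604306538647271 0.03315159240646755 [ 0.57541972 -0.03429829  0.119     ]
[[-4.25903275e-04  9.69008408e-01  2.47027375e-01  7.12210059e-02]
 [ 9.99999891e-01  3.64879354e-04  2.92809924e-04  1.23379621e-03]
 [ 1.93600090e-04  2.47027472e-01 -9.69008457e-01 -1.57995881e-01]
 [ 0.00000000e+00  0.00000000e+00  0.00000000e+00  1.00000000e+00]] [[284.70704861   0.         250.37843654]
 [  0.         284.70704861 188.41592843]
 [  0.           0.           1.        ]]
```

View pics/w0.png

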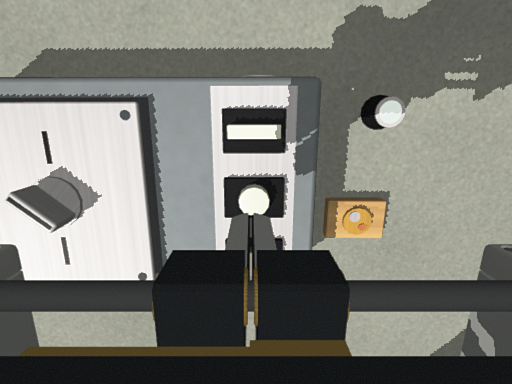

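Wrist view: long key centre is near (254,131), round key (254,201), mark centres (46,147) and (66,251). The closed fingertips sit just below the round key.

```bash
cat >> h.py <<'E'
def wcam(c,s):
    T=np.array(c["mount"]); M=R.from_rotvec(s["orientation"]).as_matrix()
    return np.array(c["camera_matrix"]),np.array(s["tool_pos"])+M@T[:3,3],M@T[:3,:3]
E
python3 - <<'E'
from h import *
from station import robot
s=robot.read_state(); c=robot.read_camera("wrist"); w=wcam(c,s)
for uv,z in(((254,131),.092),((254,201),.092),((46,147),.089),((66,251),.089)): print(np.round(ray(w,uv,z),4))
E
```

```text
[ 0.5794 -0.2082  0.092 ]
[ 0.5251 -0.1912  0.092 ]
[ 0.6175 -0.0459  0.089 ]
[ 0.5304 -0.0197  0.089 ]
```

```bash
python3 -m jog '[[1,1.5,6,10,0,0,0.3],[1,0,0,15,0,0,0],[1,0,0,15,0,0,0],[1,0,0,4,0,0,0],[1,0,0,4,0,0,0],[1,0,0,4,0,0,0],[1,0,0,0,0,0,0],[1,0,0,0,0,0,0]]'
```

```text
clock: 3.45
tool_pos: [0.5229, -0.1939, 0.1085]
orientation: [3.103, -0.491, 0.0]
force: [-3.6, -0.3, 5.4]
gripper_width: 0.0004
grip_force: 2.3
```

```bash
python3 -m jog '[[1,0,0,1.5,0,0,0],[1,0,0,0.5,0,0,0],[1,0,0,0,0,0,0]]'
```

```text
clock: 3.82
tool_pos: [0.5231, -0.194, 0.1078]
orientation: [3.103, -0.492, 0.001]
force: [-11.3, 2.3, 28.6]
gripper_width: 0.0006
grip_force: 14.1
```

```bash
python3 -m jog '[[1,0,0,-8,0,0,0],[1,0,0,-15,0,0,0],[1,-28,-2,0,0,0,0],[1,-28,-1,0,0,0,0],[1,0,0,0,0,0,0],[1,0,0,0,0,0,0]]'; python3 -c "
from h import *
go([.471,-.1738,.107],-.305)"
```

```text
clock: 4.58
tool_pos: [0.4716, -0.1739, 0.13]
orientation: [3.103, -0.491, 0.002]
force: [0.4, -0.1, 0.3]
gripper_width: 0.0005
grip_force: 0.0
t 4.575 pos [ 0.4716 -0.1739  0.13  ] yaw -0.314 tilt [ 1.5e-03 -3.0e-04 -1.0e+00] F [ 0.4 -0.1  0.3] w 0.0005
shift now [-0.7  0.1 23. ]
turn [-0.01 -0.09 -0.51] shift after turn [-0.6  0.1 23. ]
```

```bash
python3 -m jog '[[1,0,0,14,0,0,-0.4],[1,0,0,4,0,0,0],[1,0,0,4,0,0,0],[1,0,0,1.5,0,0,0],[1,0,0,0,0,0,0],[1,0,0,0,0,0,0]]'
```

```text
clock: 5.32
tool_pos: [0.4712, -0.1739, 0.1075]
orientation: [3.104, -0.481, 0.002]
force: [-11.7, 3.7, 43.7]
gripper_width: 0.0003
grip_force: 21.4
```

```bash
python3 -m jog '[[1,0,0,-8,0,0,0],[1,0,0,-15,0,0,0],[1,38,0,0,0,0,0],[1,38,0,0,0,0,0],[1,37,0,0,0,0,0],[1,0,0,0,0,0,0],[1,0,0,0,0,0,0]]'; python3 -c "
from h import *
go([.5794,-.2075,.108],-.305)"
```

```text
clock: 6.2
tool_pos: [0.5776, -0.2076, 0.1286]
orientation: [-3.104, 0.48, 0.002]
force: [-1.5, -0.1, -0.8]
gripper_width: 0.0009
grip_force: 0.0
t 6.2 pos [ 0.5776 -0.2076  0.1286] yaw -0.3071 tilt [-1.1e-03  4.0e-04 -1.0e+00] F [-1.5 -0.1 -0.8] w 0.0009
shift now [ 1.7 -0.7 20.6]
turn [-0.    0.07 -0.12] shift after turn [ 1.7 -0.7 20.6]
```

```bash
python3 -m jog '[[1,2,-0.5,10,0,0,0],[1,0,0,5,0,0,0],[1,0,0,3,0,0,0],[1,0,0,3,0,0,0],[1,0,0,0.3,0,0,0],[1,0,0,0,0,0,0]]'
```

```text
clock: 6.95
tool_pos: [0.58, -0.2079, 0.1081]
orientation: [-3.105, 0.481, 0.001]
force: [-7.6, 2.2, 12.9]
gripper_width: 0.0006
grip_force: 6.8
```

```bash
python3 -m jog '[[1,0,0,0.6,0,0,0],[1,0,0,0,0,0,0],[1,0,0,-9,0,0,0],[1,0,0,-30,0,0,0],[0.3,-10,-5,-23,0,0,0],[0.3,-18,-32,0,0,0,0],[0.3,-18,-32,0,0,0,0],[0.3,-18,-32,0,0,0,0],[0.3,-18,-32,0,0,0,0],[0.3,-16,-32,0,0,0,0],[0.3,0,0,0,0,0,0],[0.3,0,0,0,0,0,0]]'; python3 - <<'E'
from h import *
from station import robot
s=robot.read_state(); c=robot.read_camera("wrist"); cv2.imwrite("pics/w1.png",cv2.resize(c["frame"],(768,576),interpolation=cv2.INTER_CUBIC))
K,o,M=wcam(c,s); np.savez("w1.npz",camera_matrix=K,origin=o,orientation=R.from_matrix(M).as_rotvec())
go([.5745,-.0327,.112],.57)
E
```

```text
clock: 8.45
tool_pos: [0.537, -0.0217, 0.169]
orientation: [3.104, -0.481, 0.001]
force: [0.0, -0.1, -0.6]
gripper_width: 0.0661
grip_force: 0.0
t 8.5 pos [ 0.537  -0.022   0.1689] yaw -0.3081 tilt [ 3.e-04 -3.e-04 -1.e+00] F [-1.1 -0.1 -0.7] w 0.0659
shift now [38.9 -1.2 57. ]
turn [ 2.000e-02 -1.000e-02 -5.031e+01] shift after turn [25.8 29.2 56.9]
```

View pics/w1.png

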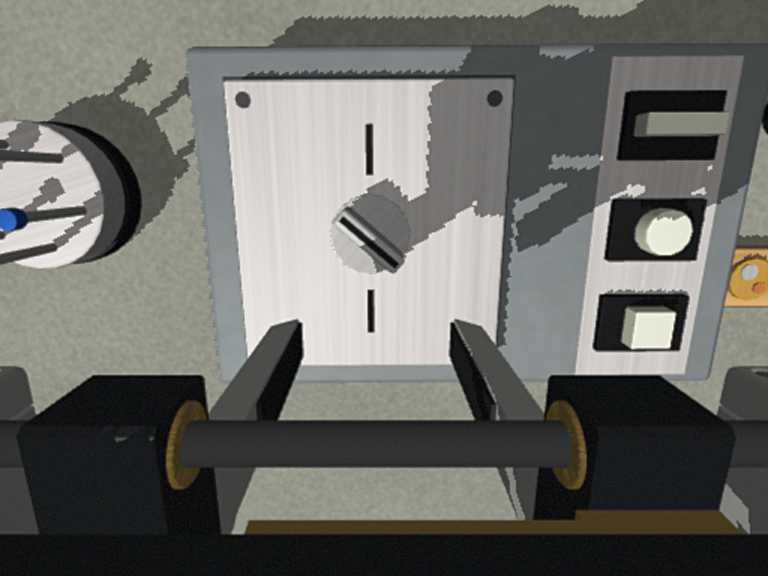

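Wrist view: the marks run (369,125)–(369,174) and (371,291)–(371,331). The slot runs from about (342,219) to (397,266).

```bash
python3 - <<'E'
from h import *
w=cam("w1")
f=lambda u,v,z:ray(w,(u/1.5-.17,v/1.5-.17),z)
a,b,c,d=[f(u,v,.089) for u,v in((369,125),(369,174),(371,291),(371,331))]
print(np.round([a,b,c,d],4),"yaw",np.arctan2(*(a-d)[1::-1]),"centre",(a+d)/2,(b+c)/2)
p,q=f(342,219,.119),f(397,266,.119); print(p,q,"slot",np.arctan2(*(p-q)[1::-1]),"c",(p+q)/2,np.hypot(*(p-q)[:2]))
c=cv2.imread("pics/w1.png"); cv2.imwrite("pics/w1c.png",cv2.resize(c[110:340,310:430],None,fx=2.5,fy=2.5,interpolation=cv2.INTER_CUBIC))
E
```

```text
[[ 0.6295 -0.0485  0.089 ]
 [ 0.6057 -0.0409  0.089 ]
 [ 0.543  -0.0219  0.089 ]
 [ 0.5196 -0.0144  0.089 ]] yaw -0.3013427271862909 centre [ 0.57452929 -0.03144566  0.089     ] [ 0.57434236 -0.03137054  0.089     ]
[ 0.58940738 -0.02237203  0.119     ] [ 0.55910135 -0.04098058  0.119     ] slot 0.5506657231074225 c [ 0.57425437 -0.0316763   0.119     ] 0.03556309546841522
```

```bash
python3 -m jog '[[0.3,0,0,0,0,0,-10],[0.3,0,0,0,0,0,-10],[0.3,0,0,0,0,0,-10],[0.3,0,0,0,0,0,-10],[0.3,0,0,0,0,0,-9.4],[0.3,13,14,0,0,0,0],[0.3,13,14,0,0,0,0],[0.3,0,0,0,0,0,0],[0.3,0,0,0,0,0,0]]'; python3 -c "
from h import *
go([.5743,-.0316,.120],.555)"
```

```text
clock: 9.62
tool_pos: [0.573, -0.0316, 0.1686]
orientation: [-3.021, -0.86, 0.001]
force: [-0.6, -0.6, 0.0]
gripper_width: 0.0655
grip_force: 0.0
t 9.625 pos [ 0.573  -0.0316  0.1686] yaw 0.5544 tilt [-7.e-04  0.e+00 -1.e+00] F [-0.6 -0.6  0. ] w 0.0655
shift now [ 1.1  0.7 48.6]
turn [-0.02  0.03 -0.04] shift after turn [ 1.1  0.6 48.6]
```

```bash
python3 -m jog '[[0.3,1,0.5,16,0,0,0],[0.3,0,0,16,0,0,0],[0.3,0,0,16,0,0,0],[0.3,0,0,0,0,0,0],[1,0,0,0,0,0,0],[1,0,0,0,0,0,0],[1,0,0,0,0,0,0],[1,0,0,0,0,0,0],[1,0,0,0,0,0,0],[1,0,0,0,0,0,0],[1,0,0,0,0,0,0],[1,0,0,0,0,0,0]]' 15; python3 -c "
from h import *
go([.5743,-.0316,.120],-.303)"
```

```text
clock: 11.12
tool_pos: [0.5747, -0.0308, 0.1209]
orientation: [-3.021, -0.861, 0.0]
force: [-2.0, 2.3, 3.0]
gripper_width: 0.0098
grip_force: 15.0
t 11.125 pos [ 0.5747 -0.0308  0.1209] yaw 0.5553 tilt [-1.e-04  3.e-04 -1.e+00] F [-2.   2.3  3. ] w 0.0098
shift now [-0.7  0.4  0.9]
turn [-2.000e-02  1.000e-02  4.918e+01] shift after turn [-0.2  0.8  0.9]
```

```bash
python3 -m jog '[[1,0,0,-0.5,0,0,0],[1,0,0,0,0,0,8.2],[1,0,0,0,0,0,8.2],[1,0,0,0,0,0,8.2],[1,0,0,0,0,0,8.2],[1,0,0,0,0,0,8.2],[1,0,0,0,0,0,8.2],[1,0,0,0,0,0,0],[1,0,0,0,0,0,0]]'; python3 -c "
from h import *
go([.5743,-.0316,.120],-.303)"
```

```text
clock: 12.25
tool_pos: [0.5746, -0.03, 0.121]
orientation: [-3.105, 0.474, 0.001]
force: [-0.3, 6.1, -4.2]
gripper_width: 0.01
grip_force: 15.0
t 12.25 pos [ 0.5746 -0.03    0.121 ] yaw -0.3027 tilt [-6.e-04  9.e-04 -1.e+00] F [-0.3  6.1 -4.2] w 0.01
shift now [0.2 1.6 1. ]
turn [-0.04  0.05  0.02] shift after turn [0.2 1.6 1. ]
```

```bash
python3 -m jog '[[0.6,0,0,0,0,0,0],[0.6,0,0,0,0,0,0],[0.6,0,0,0,0,0,0],[0.6,0,0,-20,0,0,0],[0.6,0,0,-28,0,0,0],[0.6,-20,0,0,0,0,0],[0.6,-20,0,0,0,0,0],[0.6,0,0,0,0,0,0],[0.6,0,0,0,0,0,0]]'; python3 - <<'E'
from h import *
from station import robot
s=robot.read_state(); c=robot.read_camera("wrist"); cv2.imwrite("pics/w2.png",c["frame"])
K,o,M=wcam(c,s); np.savez("w2.npz",camera_matrix=K,origin=o,orientation=R.from_matrix(M).as_rotvec())
u,v=proj((K,o,M),[.5743,-.0316,.1])[0]; x,y=int(u)-45,int(v)-65; print(x,y)
cv2.imwrite("pics/w2c.png",cv2.resize(c["frame"][max(y,0):y+120,x:x+90],None,fx=5,fy=5,interpolation=cv2.INTER_CUBIC))
E
```

```text
clock: 13.38
tool_pos: [0.5373, -0.0194, 0.1696]
orientation: [-3.105, 0.475, -0.001]
force: [-0.3, -0.2, 1.2]
gripper_width: 0.0376
grip_force: 0.0
204 92
```

View pics/w2c.png

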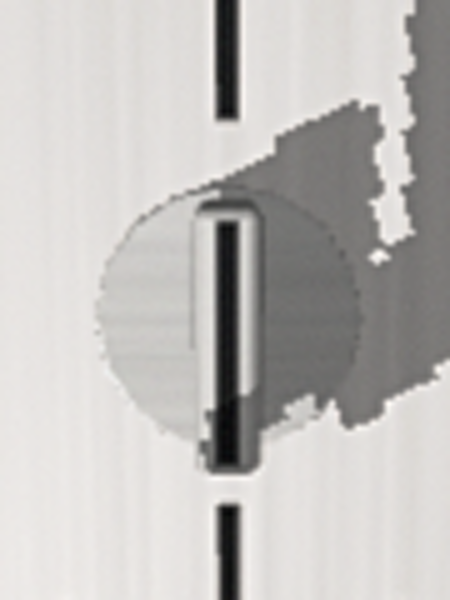

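The crop shows the slot (columns 227–228 along its length) in line with both marks (227 and 229) to within about 0.3°. Next, press the cover beside the fastener.

```bash
python3 -m jog '[[1,-4,15,0,0,0,0],[1,-4,15,0,0,0,0],[1,0,0,0,0,0,0],[1,0,0,20,0,0,0],[1,0,0,20,0,0,0],[1,0,0,14,0,0,0],[1,0,0,4,0,0,0],[1,0,0,4,0,0,0],[1,0,0,4,0,0,0],[1,0,0,0.6,0,0,0],[1,0,0,0,0,0,0],[1,0,0,0,0,0,0]]'
```

```text
clock: 14.92
tool_pos: [0.52, -0.0453, 0.1035]
orientation: [-3.105, 0.475, -0.0]
force: [-5.8, 0.8, 9.7]
gripper_width: 0.0002
grip_force: 4.2
```

```bash
python3 -m jog '[[1,0,0,0.5,0,0,0],[1,0,0,0.5,0,0,0],[1,0,0,0,0,0,0],[1,0,0,0,0,0,0],[1,0,0,0,0,0,0]]'; python3 - <<'E'
from h import *
from station import robot
c=robot.read_camera("top")["frame"][130:260,230:400]; d=robot.read_camera("side")["frame"][170:300,195:365]
cv2.imwrite("pics/end.png",cv2.resize(np.hstack([c,d]),(800,306),interpolation=cv2.INTER_CUBIC))
E
```

```text
clock: 15.55
tool_pos: [0.5201, -0.0453, 0.1031]
orientation: [-3.105, 0.475, -0.001]
force: [-10.9, 0.6, 21.8]
gripper_width: 0.0005
grip_force: 10.9
```

View pics/end.png

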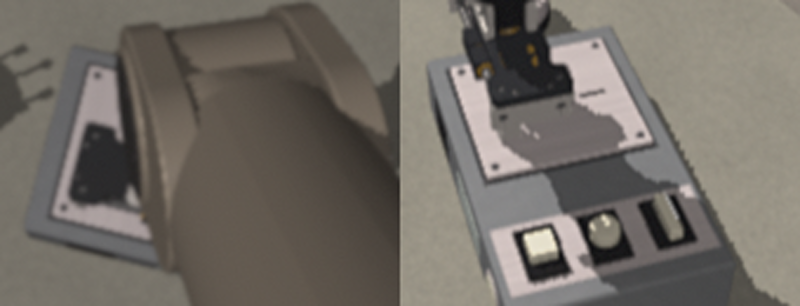

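The cover looks flat on its frame under a steady 22 N, all three keys are back up, and the gripper touches nothing else.

```bash
python3 -c "
from station import robot
print(robot.sign_off())"
```

```text
the job is handed in; nothing more can be done
None
```

I pressed the round, square and long keys in that order and each sprang back. I then turned the fastener until its slot was within about 0.3° of the index marks with the cover still raised, and signed off at about 15.7 s with the cover held down at about 22 N. The sign-off returned no verdict; the slot was last checked just before the press and was hidden by the gripper after it.

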